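# Put the boot-punching kit away

## Robot

A 6-joint arm with a two-finger parallel gripper is mounted at the origin on the work surface. World frame = base frame: x ahead of the robot, y to its left, z up, the work surface at z = 0. Lengths are in m, angles in rad, forces in N, time in s.
With the tool pointing down it reaches from about 0.25 to 0.725 m from the base axis. Payload 4 kg.
Tool frame: the origin (TCP) lies on the centre line of the jaws, within the pads' length; the fingertips stand 11 mm ahead of it and the grasp point (between the pads) lies 8 mm behind it; z points along the fingers, y is the line along which they close (so a half turn about z gives the same grasp; the last joint's range is limited). The gripper opens to 85 mm and grips with 20 to 120 N. Pads are 22 mm wide; open, the fingers measure 114 mm over their backs; the gripper's body (76 mm by 85 mm) begins 54 mm behind the grasp point. The pads swing forward as they close: fully open they stand 13 mm farther back than shut.
Start: joints at [-1.322, 0.241, 0.005, 1.335, 0, 1.571], TCP at [0.123, -0.485, 0.242] pointing down, gripper open.
Joint ranges: [-2.72, 2.72], [-1.05, 1.87], [-1.09, 1.28], [-1.99, 2.15], [-1.42, 1.44], [-3.14, 3.14]. Speed limits (rad/s): [2.79, 2.79, 3.14, 3.14, 3.14, 3.14].

## Interface

Orientations are given as a rotation vector (axis times angle).
In Python, from plant import r gives the robot as it stands.
- The arm moves only by the tool step_arm, never from a script. Its argument "commands" is a list of rows, each an object with "travel": the shift along the tool's x, y, z in m, a list of three; "angular": the turn, a rotation vector about the tool's x, y, z in units of 5 degrees (1.0 is 5 degrees), a list of three; "hand": the finger opening in m, from 0 to 0.0854. A call has 1 to 20 rows; each row shifts and turns the commanded pose from where the row before left it, along the tool's axes as they then stand; what a row does not reach is not made up. A row lasts 1/10 s, in which the tool goes at most 50 mm and 8.59 degrees, less where a joint would pass 70% of its speed; a pose out of reach is approached as far as the arm can. A call is refused whole if a number of a shift passes 0.05 or a number of a turn 1, either way. A call with a gripper value outside its range is refused whole. The fingers move at their own pace and stop on an object; the grip force is fixed at half the most. Time passes only in rows, so rows that do not move let the fingers close. It gives the time, the measured TCP pose, the force, the opening and the grip force at its end, in the units of the state.
- r.observe(): the state, without advancing time (a new reading comes with each control period).
- r.capture(name): name is "side" or "top" or "wrist"; returns the picture (480x640x3 uint8, red, green, blue); there is no depth.
- r.calibration(name): a dict with "fx", "fy", "cx", "cy" (pixels), "xyz" and "rotation" of the camera in the world; the wrist camera has in their place "mount" (4x4, takes a point from camera to tool coordinates, whose origin is the TCP and whose axes are the flange's). Camera axes: x right, y down, z forward; pixel columns grow to the right and rows downward; lengths in m; the calibration is good to about 2 mm. A picture is of the moment at which its call begins: read the wrist's pose just before it. calibration takes no time and is no camera call.
- r.sign_off(): hands the job in; it is judged then, once.
The state is a dict: "time": time; "joints": joint angles; "joint_velocities": joint speeds; "joint_torque": joint torques, N m; "position": TCP position; "ee_rot": TCP orientation; "wrist_force": force on the tool from outside, world axes, zero at the start; "ft_torque": the same for the moment, N m; "opening": finger opening in m; "gripper_force": force on a finger pad.
Only numpy, scipy, OpenCV 4.12 (cv2) and the standard library are available. Lean on these libraries where they do the work, as an engineer would, in place of code of your own. Each camera call takes 0.05 s, during which the arm holds its last target. There are 200 camera calls.

## Task

Put the boot-punching kit away: stand both white domed plugs upright in the wooden tray, lay both aluminium rings flat on the floor of the round steel dish, side by side, and feed the square bar endwise through the grey guide tube until it rests there sticking out about equally at both ends. Leave the jar and the cork-topped block where they stand.

Things in the scene. Friction and masses are not known exactly. Their poses are not given: they have to be found in the camera images.
- plug_a_c (a point): First boot-punching plug: white plastic upright round post with a domed top, 36 mm diameter, 54 mm tall (straight-sided up to 40 mm), about 60 g, standing loose on the bench. The point is at its centre, 27 mm above its flat foot; z runs up its axis. Both plugs are alike; either may go anywhere in the tray.
- plug_b_c (a point): Second boot-punching plug: white plastic upright round post with a domed top, 36 mm diameter, 54 mm tall (straight-sided up to 40 mm), about 60 g, standing loose on the bench. The point is at its centre, 27 mm above its flat foot; z runs up its axis. Both plugs are alike; either may go anywhere in the tray.
- ring_a_c (a point): First die ring: plain aluminium ring lying flat, loose on the bench, 50 mm outside diameter, 30 mm hole, 20 mm high, about 70 g. The point is at its centre, 10 mm above its underside; z is the ring's axis. Both rings are alike.
- ring_b_c (a point): Second die ring: plain aluminium ring lying flat, loose on the bench, 50 mm outside diameter, 30 mm hole, 20 mm high, about 70 g. The point is at its centre, 10 mm above its underside; z is the ring's axis. Both rings are alike.
- bar_c (a point): Press bar: straight square aluminium bar, 12 x 12 mm section, 200 mm long, about 90 g, both ends alike, lying loose on the bench. The point is at its centre (6 mm above the bench); y runs along the bar.
- tray: Shallow open wooden tray, rectangular, fixed to the bench: outside 120 mm (x) by 160 mm (y), 22 mm high, walls and floor 5 mm thick (inside 110 x 150 mm, floor 5 mm above the bench). Origin at the centre of its underside, on the bench; y along its long side. It may stand on the left or on the right.
- dish: Shallow round steel dish, fixed to the bench: outside diameter 162 mm, inside 156 mm, 16 mm high, floor 4 mm thick, upright wall. Origin at the centre of its underside, on the bench. It may stand on the left or on the right.
- tube_c (a point): Guide tube: grey plastic tube held level on a short red post and foot plate (80 mm along the tube x 64 mm), fixed to the bench. Bore 30 mm, outside diameter 38 mm, 60 mm long, open at both ends, its axis 100 mm above the bench. The point is at the middle of the bore; y runs along the bore.
- jar_c (a point): Bystander: small closed jar with a black cap, 38 mm diameter, 50 mm tall, standing loose among the kit; the point is at its centre, half-way up. Not to be moved.
- pot_c (a point): Bystander: square dark steel block with a cork top, 44 x 44 mm, 27 mm high, standing loose among the kit; the point is at its centre. Not to be moved.
Things that resemble listed ones, but are neither listed nor needed, are in the scene too. What is shaped like the part that bears bar_c but turquoise is not meant. What is shaped like the part that bears plug_a_c but blue is not meant.

How it is judged:
By the outcome, as a careful person would: the job done as asked, in the order asked, and still so for the second after the job is handed in, with the robot touching nothing.
It also fails if it takes over 144 s, if anything falls off the work surface, if the arm or the gripper's body presses on something with over 40 N, if the wrist force passes 120 N, or if a joint passes its speed limit or range.

## Working session

There is one attempt and no reset: what is moved stays moved. The work goes in short steps, Python scripts to look and compute and a tool call to move; the robot and the scene stay as the last step left them, time stands still between calls to the robot, and variables do not carry over. Pictures are saved under pics/ and viewed, at most 15 in all, crops included, and the job is handed in when it is done.

Besides the shell and the picture viewer there is one more tool, called after ">>>" by a JSON object that holds its "name" and its "arguments", one argument or row to a line. step_arm: Moves the arm, as the interface text tells. Its arguments: {"type":"object","properties":{"commands":{"type":"array"}},"required":["commands"]}

```bash
mkdir -p pics; ls; python3 - <<'E'
from plant import r
import cv2,numpy as np
np.set_printoptions(precision=4,suppress=True)
for n in("top","side"):
    im=r.capture(n); cv2.imwrite(f"pics/{n}0.png",im[:,:,::-1]); print(n,r.calibration(n))
print(r.calibration("wrist")); print(r.observe())
E
```

```text
pics
top {'fx': 503.61509394193826, 'fy': 503.61509394193826, 'cx': 315.5025001560479, 'cy': 247.95268714439197, 'xyz': array([ 0.2803, -0.0118,  0.938 ]), 'rotation': array([-2.1456,  2.0814, -0.2218])}
side {'fx': 490.23694336690414, 'fy': 490.23694336690414, 'cx': 329.5114404214268, 'cy': 240.87876575730286, 'xyz': array([0.2051, 0.6971, 0.6967]), 'rotation': array([-0.4106,  2.6858, -1.2766])}
{'fx': 359.41110029911323, 'fy': 359.41110029911323, 'cx': 319.6317127262012, 'cy': 242.11693774018272, 'mount': array([[ 0.0005, -0.9624, -0.2716,  0.0683],
       [ 1.    ,  0.0005,  0.0002,  0.0002],
       [-0.    , -0.2716,  0.9624, -0.1322],
       [ 0.    ,  0.    ,  0.    ,  1.    ]])}
{'time': 0.1, 'joints': array([-1.322 ,  0.2414,  0.0038,  1.3352, -0.    ,  1.5708]), 'joint_velocities': array([ 0.0003, -0.0007,  0.0033, -0.0014, -0.0005,  0.0012]), 'joint_torque': array([  0.0004, -37.3139,  25.3009,   0.0108,   0.    ,  -0.    ]), 'position': array([ 0.123 , -0.4841,  0.2415]), 'ee_rot': array([-3.1154, -0.3897,  0.0004]), 'wrist_force': array([ 0.2634, -0.4227, -1.4049]), 'ft_torque': array([ 0.0499,  0.0173, -0.0448]), 'gripper_force': 0.0, 'opening': 0.08531622648438238}
```

View pics/top0.png

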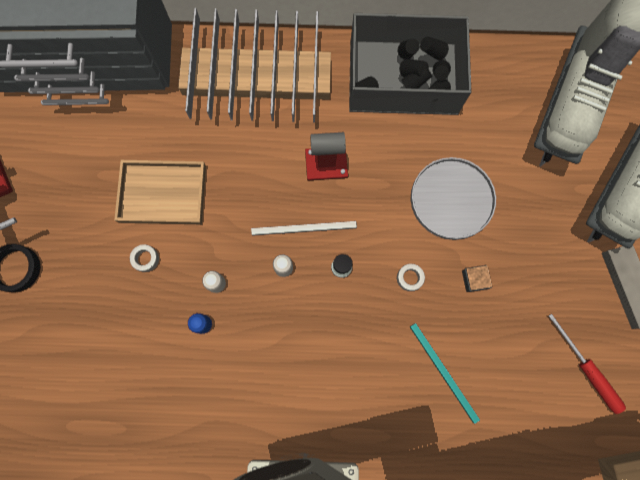

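View pics/side0.png

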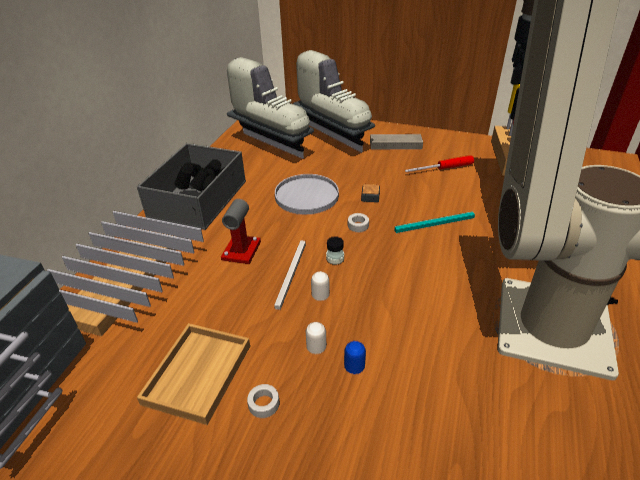

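The top view (x up, y left) shows:
- tray around (160,192), dish (453,198), tube (327,145)
- bar from (252,231) to (356,225)
- plugs (213,281) and (283,265), rings (144,258) and (411,277)
- jar (342,265), cork block (478,278), decoys blue (199,323) and turquoise (444,373)

The side view shows the same layout, with the tray at (195,372), dish (307,194), tube (236,214) and bar from (278,307) to (303,242).

```bash
cat > h.py <<'E'
import cv2,numpy as np
from scipy.spatial.transform import Rotation as Ro
from plant import r
np.set_printoptions(precision=4,suppress=True)
def cam(n):
    c=r.calibration(n)
    if n!="wrist": return c,np.array(c["xyz"]),Ro.from_rotvec(c["rotation"]).as_matrix()
    s=r.observe();T=np.eye(4);T[:3,:3]=Ro.from_rotvec(s["ee_rot"]).as_matrix();T[:3,3]=s["position"]
    T=T@c["mount"]; return c,T[:3,3],T[:3,:3]
def ray(C,p):
    c,o,R=C; d=R@np.array([(p[0]-c["cx"])/c["fx"],(p[1]-c["cy"])/c["fy"],1.]); return o,d/np.linalg.norm(d)
def plane(C,p,z):
    o,d=ray(C,p); return o+d*(z-o[2])/d[2]
def tri(rs):
    A=np.zeros((3,3));b=np.zeros(3)
    for o,d in rs: M=np.eye(3)-np.outer(d,d);A+=M;b+=M@o
    x=np.linalg.solve(A,b); return x,max(np.linalg.norm((np.eye(3)-np.outer(d,d))@(x-o)) for o,d in rs)
def white(im,smax=60,vmin=110):
    h=cv2.cvtColor(im,cv2.COLOR_RGB2HSV); return ((h[...,1]<smax)&(h[...,2]>vmin)).astype(np.uint8)
def blob(m,p,w=40):
    """contour of mask nearest seed p"""
    cs,_=cv2.findContours(m,cv2.RETR_EXTERNAL,cv2.CHAIN_APPROX_NONE)
    cs=[c for c in cs if cv2.contourArea(c)>30]
    c=max(cs,key=lambda c:cv2.pointPolygonTest(c,p,True))
    return c
def cen(c):
    M=cv2.moments(cv2.convexHull(c)); return np.array([M["m10"],M["m01"]])/M["m00"]
def go(x,y,z,yaw=None):
    s=r.observe();R=Ro.from_rotvec(s["ee_rot"]).as_matrix()
    print("t",s["time"],"pos",s["position"],"ydir deg",np.degrees(np.arctan2(R[1,1],R[0,1])),"z",R[:,2],"delta tool",R.T@(np.array([x,y,z])-s["position"]))
E
python3 - <<'E'
from h import *
T,S=cam("top"),cam("side")
it,is_=[cv2.imread(f"pics/{n}0.png")[:,:,::-1].copy() for n in("top","side")]
mt,ms=white(it),white(is_)
for n,a,b in [("plugL",(213,281),(316,338)),("plugR",(283,265),(320,286)),("ringL",(144,248),(252,405)),("ringR",(411,267),(349,222)),("jar",(342,265),(335,250)),("dish",(453,198),(307,194)),("tube",(327,145),(236,214))]:
    o=[]
    for im,p in((it,a),(is_,b)):
        v=0
        if n in("jar","tube"): 
            h=cv2.cvtColor(im,cv2.COLOR_RGB2HSV); m=((h[...,1]<90)&(h[...,2]<(60 if n=="jar" else 140))).astype(np.uint8)
        else: m=white(im,90,90)
        c=blob(m,p); o.append((cen(c),cv2.boundingRect(c),cv2.contourArea(c)))
    x,e=tri([ray(T,o[0][0]),ray(S,o[1][0])]); print(n,x,round(e,4),[(k[0].round(1),k[1]) for k in o])
for n,a,b in [("bar",(303,228),(290,275))]:
    E=[]
    for im,p in((it,a),(is_,b)):
        c=blob(white(im,90,90),p); q=c[:,0,:].astype(float);m=q.mean(0);u=np.linalg.svd(q-m,full_matrices=False)[2][0];t=(q-m)@u
        P=[m+u*t.min(),m+u*t.max()]; E.append(P); print(cv2.boundingRect(c),P)
    A,B=sorted(E[0],key=lambda p:p[0]),sorted(E[1],key=lambda p:-p[1])
    X=[tri([ray(T,i),ray(S,j)]) for i,j in zip(A,B)]; print(X,np.linalg.norm(X[0][0]-X[1][0])); print([plane(T,i,.006) for i in A])
print("tray",[ (tri([ray(T,i),ray(S,j)])) for i,j in zip([(120,161),(204,163),(203,222),(116,221)],[(141,400),(192,327),(249,346),(206,418)])])
s=r.observe();print(Ro.from_rotvec(s["ee_rot"]).as_matrix())
E
```

```text
plugL [0.403  0.175  0.0277] 0.0004 [(array([212. , 281.2]), (202, 271, 20, 22)), (array([315.6, 337.4]), (306, 322, 20, 32))]
plugR [0.4373 0.0489 0.0264] 0.0002 [(array([282.2, 265. ]), (273, 254, 19, 23)), (array([319.7, 285.4]), (311, 271, 18, 29))]
ringL [0.4456 0.3097 0.0146] 0.0004 [(array([142.7, 257.3]), (130, 244, 27, 28)), (array([262.6, 400.4]), (247, 384, 32, 34))]
ringR [ 0.4241 -0.1894  0.0128] 0.0004 [(array([410.6, 277. ]), (397, 264, 28, 27)), (array([357.9, 222. ]), (348, 213, 21, 19))]
jar [ 0.4404 -0.0606  0.0436] 0.0 [(array([342.4, 263.6]), (334, 255, 18, 19)), (array([334.7, 244.2]), (327, 237, 16, 15))]
dish [ 0.5822 -0.2739  0.0085] 0.0001 [(array([453.2, 197.8]), (411, 157, 85, 83)), (array([306. , 193.2]), (275, 174, 64, 40))]
tube [ 0.6458 -0.0271  0.1018] 0.0001 [(array([327.6, 143.3]), (310, 132, 36, 23)), (array([235.1, 213.9]), (222, 199, 27, 31))]
(251, 221, 106, 15) [array([356.1458, 224.1217]), array([250.887 , 231.3553])]
(275, 241, 30, 68) [array([302.7282, 240.4957]), array([275.8282, 308.3284])]
[(array([0.5046, 0.1127, 0.0052]), np.float64(0.00036945069280024307)), (array([ 0.5226, -0.0869,  0.0136]), np.float64(5.3743829177247416e-05))] 0.20060937331831571
[array([0.5041, 0.1126, 0.006 ]), array([ 0.5245, -0.0875,  0.006 ])]
tray [(array([0.6292, 0.3692, 0.0204]), np.float64(0.0027899738652649073)), (array([0.6321, 0.2088, 0.0153]), np.float64(0.002871616880710285)), (array([ 0.5201,  0.2063, -0.0013]), np.float64(0.001331282061932763)), (array([0.5135, 0.3656, 0.0187]), np.float64(0.00036950342393286486))]
[[ 0.9692  0.2463 -0.0005]
 [ 0.2463 -0.9692  0.0018]
 [-0.     -0.0019 -1.    ]]
```

>>> {"name": "step_arm", "arguments": {
  "commands": [
    {"travel": [0, 0, 0], "angular": [0, 0, -1], "hand": 0.06},
    {"travel": [0, 0, 0], "angular": [0, 0, -1], "hand": 0.06},
    {"travel": [0, 0, 0], "angular": [0, 0, -1], "hand": 0.06},
    {"travel": [0, 0, 0], "angular": [0, 0, -1], "hand": 0.06},
    {"travel": [0, 0, 0], "angular": [0, 0, -1], "hand": 0.06},
    {"travel": [0, 0, 0], "angular": [0, 0, -1], "hand": 0.06},
    {"travel": [0, 0, 0], "angular": [0, 0, -1], "hand": 0.06},
    {"travel": [0, 0, 0], "angular": [0, 0, -1], "hand": 0.06},
    {"travel": [0, 0, 0], "angular": [0, 0, -1], "hand": 0.06},
    {"travel": [0, 0, 0], "angular": [0, 0, -1], "hand": 0.06},
    {"travel": [0, 0, 0], "angular": [0, 0, -1], "hand": 0.06},
    {"travel": [0, 0, 0], "angular": [0, 0, -1], "hand": 0.06},
    {"travel": [0, 0, 0], "angular": [0, 0, -1], "hand": 0.06},
    {"travel": [0, 0, 0], "angular": [0, 0, -1], "hand": 0.06},
    {"travel": [0, 0, 0], "angular": [0, 0, -1], "hand": 0.06},
    {"travel": [0, 0, 0], "angular": [0, 0, -0.14], "hand": 0.06},
    {"travel": [0, 0, 0], "angular": [0, 0, 0], "hand": 0.06}
  ]
}}

```text
time: 1.8
position: [0.1231, -0.4844, 0.242]
ee_rot: [-2.223, -2.218, -0.001]
wrist_force: [0.1, -0.3, -0.3]
opening: 0.0598
gripper_force: 0.0
```

```bash
python3 - <<'E'
from h import *
go(.437,.049,.2); print(r.observe()["joints"])
T,S=cam("top"),cam("side")
print([tri([ray(T,i),ray(S,j)]) for i,j in zip([(188,118),(317,125),(350,111)],[(135,318),(203,238),(203,226)])])
E
```

```text
t 1.8 pos [ 0.1231 -0.4844  0.242 ] ydir deg -0.12562521836338833 z [-0.0002  0.0008 -1.    ] delta tool [0.534  0.3128 0.0423]
[-1.322   0.2409  0.0045  1.3352 -0.      0.251 ]
[(array([0.7164, 0.2411, 0.0438]), np.float64(0.0020464702365201306)), (array([ 0.7166, -0.0059,  0.0355]), np.float64(0.004431486508832813)), (array([ 0.7588, -0.071 ,  0.0116]), np.float64(0.003070981325963786))]
```

>>> {"name": "step_arm", "arguments": {
  "commands": [
    {"travel": [0.0445, 0.026, 0], "angular": [0, 0, 0], "hand": 0.065},
    {"travel": [0.0445, 0.026, 0], "angular": [0, 0, 0], "hand": 0.065},
    {"travel": [0.0445, 0.026, 0], "angular": [0, 0, 0], "hand": 0.065},
    {"travel": [0.0445, 0.026, 0], "angular": [0, 0, 0], "hand": 0.065},
    {"travel": [0.0445, 0.026, 0], "angular": [0, 0, 0], "hand": 0.065},
    {"travel": [0.0445, 0.026, 0], "angular": [0, 0, 0], "hand": 0.065},
    {"travel": [0.0445, 0.026, 0], "angular": [0, 0, 0], "hand": 0.065},
    {"travel": [0.0445, 0.026, 0], "angular": [0, 0, 0], "hand": 0.065},
    {"travel": [0.0445, 0.026, 0], "angular": [0, 0, 0], "hand": 0.065},
    {"travel": [0.0445, 0.026, 0], "angular": [0, 0, 0], "hand": 0.065},
    {"travel": [0.0445, 0.026, 0], "angular": [0, 0, 0], "hand": 0.065},
    {"travel": [0.0445, 0.026, 0], "angular": [0, 0, 0], "hand": 0.065},
    {"travel": [0, 0, 0.04], "angular": [0, 0, 0], "hand": 0.065},
    {"travel": [0, 0, 0.04], "angular": [0, 0, 0], "hand": 0.065},
    {"travel": [0, 0, 0.02], "angular": [0, 0, 0], "hand": 0.065},
    {"travel": [0, 0, 0], "angular": [0, 0, 0], "hand": 0.065}
  ]
}}

```text
time: 3.4
position: [0.4234, 0.0333, 0.1393]
ee_rot: [-2.219, -2.217, 0.009]
wrist_force: [-0.8, -0.5, 0.6]
opening: 0.0651
gripper_force: 0.0
```

```bash
python3 - <<'E'
from h import *
go(.437,.049,.02)
for n in("wrist","top"): cv2.imwrite(f"pics/{n}1.png",r.capture(n)[:,:,::-1])
E
```

```text
t 3.4 pos [0.4234 0.0333 0.1393] ydir deg -0.07503910779339966 z [-0.0074 -0.0005 -1.    ] delta tool [0.0158 0.0145 0.1192]
```

View pics/wrist1.png

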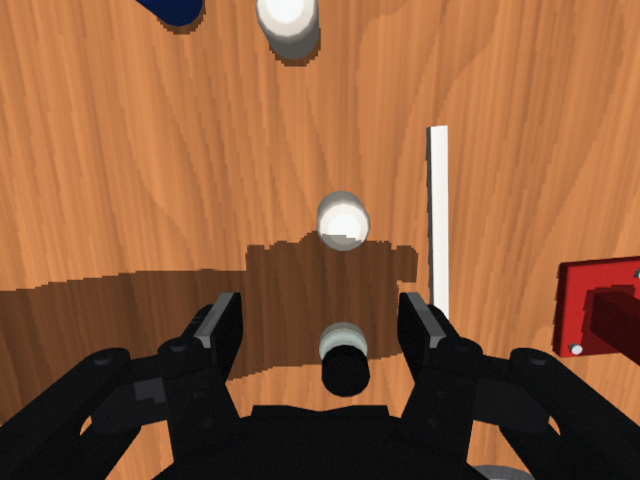

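The wrist view (up = +y, right = +x) shows the plug at (343,220), the jar below it at (345,360), the bar to the right at x≈438 px, and the second plug at (290,25).

```bash
python3 - <<'E'
from h import *
C=cam("wrist")
for z in(.027,):print(plane(C,(343,220),z),plane(C,(345,360),.025))
print("ring-bar",plane(C,(439,126),.012))
E
```

```text
[0.4424 0.0479 0.027 ] [ 0.446  -0.0664  0.025 ]
ring-bar [0.5091 0.1115 0.012 ]
```

>>> {"name": "step_arm", "arguments": {
  "commands": [
    {"travel": [0.016, 0.0135, 0], "angular": [0, 0, 0], "hand": 0.065},
    {"travel": [0, 0, 0], "angular": [0, 0, 0], "hand": 0.065},
    {"travel": [0, 0, 0], "angular": [0, 0, 0], "hand": 0.065}
  ]
}}

```text
time: 3.8
position: [0.4408, 0.0491, 0.1438]
ee_rot: [2.221, 2.219, 0.003]
wrist_force: [0.6, -0.4, 0.2]
opening: 0.065
gripper_force: 0.0
```

>>> {"name": "step_arm", "arguments": {
  "commands": [
    {"travel": [0, 0, 0.03], "angular": [0, 0, 0], "hand": 0.065},
    {"travel": [0, 0, 0.03], "angular": [0, 0, 0], "hand": 0.065},
    {"travel": [0, 0, 0.03], "angular": [0, 0, 0], "hand": 0.065},
    {"travel": [0, 0, 0.03], "angular": [0, 0, 0], "hand": 0.065},
    {"travel": [0, 0, 0.0035], "angular": [0, 0, 0], "hand": 0.065},
    {"travel": [0, 0, 0], "angular": [0, 0, 0], "hand": 0.03},
    {"travel": [0, 0, 0], "angular": [0, 0, 0], "hand": 0.03},
    {"travel": [0, 0, 0], "angular": [0, 0, 0], "hand": 0.03},
    {"travel": [0, 0, 0], "angular": [0, 0, 0], "hand": 0.03},
    {"travel": [0, 0, 0], "angular": [0, 0, 0], "hand": 0.03}
  ]
}}

```text
time: 4.8
position: [0.4413, 0.0492, 0.0207]
ee_rot: [2.221, 2.219, 0.004]
wrist_force: [-0.3, -1.0, 6.5]
opening: 0.0343
gripper_force: 60.3
```

>>> {"name": "step_arm", "arguments": {
  "commands": [
    {"travel": [0, 0, -0.02], "angular": [0, 0, 0], "hand": 0.03},
    {"travel": [0, 0, -0.03], "angular": [0, 0, 0], "hand": 0.03},
    {"travel": [0, 0, -0.03], "angular": [0, 0, 0], "hand": 0.03},
    {"travel": [0.026, 0.0165, 0], "angular": [0, 0, 0], "hand": 0.03},
    {"travel": [0.026, 0.0165, 0], "angular": [0, 0, 0], "hand": 0.03},
    {"travel": [0.026, 0.0165, 0], "angular": [0, 0, 0], "hand": 0.03},
    {"travel": [0.026, 0.0165, 0], "angular": [0, 0, 0], "hand": 0.03},
    {"travel": [0.026, 0.0165, 0], "angular": [0, 0, 0], "hand": 0.03},
    {"travel": [0.026, 0.0165, 0], "angular": [0, 0, 0], "hand": 0.03},
    {"travel": [0.026, 0.0165, 0], "angular": [0, 0, 0], "hand": 0.03},
    {"travel": [0.026, 0.0165, 0], "angular": [0, 0, 0], "hand": 0.03},
    {"travel": [0, 0, 0], "angular": [0, 0, 0], "hand": 0.03},
    {"travel": [0, 0, 0], "angular": [0, 0, 0], "hand": 0.03}
  ]
}}

```text
time: 6.1
position: [0.5718, 0.2575, 0.0989]
ee_rot: [2.221, 2.222, -0.0]
wrist_force: [-0.7, 1.0, -0.5]
opening: 0.0348
gripper_force: 59.9
```

```bash
python3 - <<'E'
from h import *
go(.574,.255,.027)
a,b=r.capture("wrist"),r.capture("side")
cv2.imwrite("pics/c2.png",np.hstack([cv2.resize(i,(400,300)) if k==0 else b[200:440,100:420][:,:,:].copy().repeat(1,0) if 0 else cv2.resize(b[200:440,100:420],(400,300)) for k,i in enumerate((a,b))])[:,:,::-1])
E
```

```text
t 6.1 pos [0.5718 0.2575 0.0989] ydir deg 0.014861448056861393 z [ 0.     -0.0003 -1.    ] delta tool [-0.0025  0.0022  0.0719]
```

View pics/c2.png

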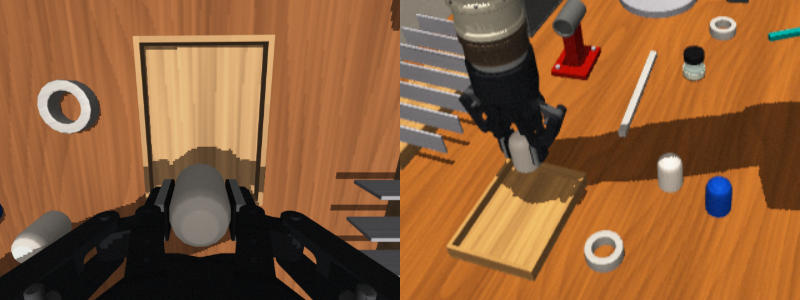

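The plug is held upright, centred across the tray width.

>>> {"name": "step_arm", "arguments": {
  "commands": [
    {"travel": [-0.0025, 0.002, 0.025], "angular": [0, 0, 0], "hand": 0.03},
    {"travel": [0, 0, 0.025], "angular": [0, 0, 0], "hand": 0.03},
    {"travel": [0, 0, 0.015], "angular": [0, 0, 0], "hand": 0.03},
    {"travel": [0, 0, 0.0065], "angular": [0, 0, 0], "hand": 0.03},
    {"travel": [0, 0, 0], "angular": [0, 0, 0], "hand": 0.03},
    {"travel": [0, 0, 0], "angular": [0, 0, 0], "hand": 0.03}
  ]
}}

```text
time: 6.8
position: [0.5744, 0.2543, 0.0283]
ee_rot: [2.223, 2.22, 0.002]
wrist_force: [0.7, 0.8, -0.2]
opening: 0.0343
gripper_force: 60.1
```

>>> {"name": "step_arm", "arguments": {
  "commands": [
    {"travel": [0, 0, 0.002], "angular": [0, 0, 0], "hand": 0.03},
    {"travel": [0, 0, 0], "angular": [0, 0, 0], "hand": 0.03},
    {"travel": [0, 0, 0], "angular": [0, 0, 0], "hand": 0.055},
    {"travel": [0, 0, 0], "angular": [0, 0, 0], "hand": 0.055},
    {"travel": [0, 0, 0], "angular": [0, 0, 0], "hand": 0.055},
    {"travel": [0, 0, -0.025], "angular": [0, 0, 0], "hand": 0.055},
    {"travel": [0, 0, -0.03], "angular": [0, 0, 0], "hand": 0.055},
    {"travel": [0, 0, -0.03], "angular": [0, 0, 0], "hand": 0.055},
    {"travel": [-0.016, -0.034, -0.01], "angular": [0, 0, 0], "hand": 0.065},
    {"travel": [-0.016, -0.034, 0], "angular": [0, 0, 0], "hand": 0.065},
    {"travel": [-0.016, -0.034, 0], "angular": [0, 0, 0], "hand": 0.065},
    {"travel": [-0.016, -0.034, 0], "angular": [0, 0, 0], "hand": 0.065},
    {"travel": [-0.016, -0.034, 0], "angular": [0, 0, 0], "hand": 0.065},
    {"travel": [0, 0, 0], "angular": [0, 0, 0], "hand": 0.065},
    {"travel": [0, 0, 0], "angular": [0, 0, 0], "hand": 0.065}
  ]
}}

```text
time: 8.3
position: [0.4036, 0.1746, 0.1208]
ee_rot: [2.222, 2.22, 0.002]
wrist_force: [0.1, 1.1, 0.0]
opening: 0.0647
gripper_force: 0.0
```

```bash
python3 - <<'E'
from h import *
go(.404,.175,.02)
C=cam("wrist");a=r.capture("wrist");t=r.capture("top");cv2.imwrite("pics/w3.png",a[:,:,::-1]);cv2.imwrite("pics/t3.png",t[:,:,::-1])
c=blob(white(a,90,90),(340,225)); print(cen(c),cv2.boundingRect(c),plane(C,cen(c),.027))
E
```

```text
t 8.3 pos [0.4036 0.1746 0.1208] ydir deg -0.04641836730375375 z [ 0.0011  0.0005 -1.    ] delta tool [0.0003 0.0003 0.1008]
[320.3793 251.5531] (292, 218, 57, 68) [0.4038 0.173  0.027 ]
```

>>> {"name": "step_arm", "arguments": {
  "commands": [
    {"travel": [0, 0, 0.03], "angular": [0, 0, 0], "hand": 0.058},
    {"travel": [0, 0, 0.03], "angular": [0, 0, 0], "hand": 0.058},
    {"travel": [0, 0, 0.03], "angular": [0, 0, 0], "hand": 0.058},
    {"travel": [0, 0, 0.01], "angular": [0, 0, 0], "hand": 0.058},
    {"travel": [0, 0, 0], "angular": [0, 0, 0], "hand": 0.058},
    {"travel": [0, 0, 0], "angular": [0, 0, 0], "hand": 0.03},
    {"travel": [0, 0, 0], "angular": [0, 0, 0], "hand": 0.03},
    {"travel": [0, 0, 0], "angular": [0, 0, 0], "hand": 0.03},
    {"travel": [0, 0, 0], "angular": [0, 0, 0], "hand": 0.03},
    {"travel": [0, 0, 0], "angular": [0, 0, 0], "hand": 0.03}
  ]
}}

```text
time: 9.4
position: [0.4053, 0.1754, 0.0217]
ee_rot: [2.221, 2.22, 0.005]
wrist_force: [1.2, -0.2, 5.9]
opening: 0.0343
gripper_force: 60.2
```

>>> {"name": "step_arm", "arguments": {
  "commands": [
    {"travel": [0, 0, -0.03], "angular": [0, 0, 0], "hand": 0.03},
    {"travel": [0, 0, -0.03], "angular": [0, 0, 0], "hand": 0.03},
    {"travel": [0, 0, -0.03], "angular": [0, 0, 0], "hand": 0.03},
    {"travel": [0.03, 0, 0], "angular": [0, 0, 0], "hand": 0.03},
    {"travel": [0.03, 0.02, 0], "angular": [0, 0, 0], "hand": 0.03},
    {"travel": [0.03, 0.03, 0], "angular": [0, 0, 0], "hand": 0.03},
    {"travel": [0.03, 0.03, 0], "angular": [0, 0, 0], "hand": 0.03},
    {"travel": [0.027, 0.03, 0], "angular": [0, 0, 0], "hand": 0.03},
    {"travel": [0, 0.03, 0], "angular": [0, 0, 0], "hand": 0.03},
    {"travel": [0, 0.03, 0], "angular": [0, 0, 0], "hand": 0.03},
    {"travel": [0, 0, 0], "angular": [0, 0, 0], "hand": 0.03},
    {"travel": [0, 0, 0], "angular": [0, 0, 0], "hand": 0.03}
  ]
}}

```text
time: 10.6
position: [0.5737, 0.3211, 0.1094]
ee_rot: [-2.223, -2.219, 0.003]
wrist_force: [-0.0, -0.1, -0.7]
opening: 0.0343
gripper_force: 60.1
```

```bash
python3 - <<'E'
from h import *
go(.574,.322,.026)
a,b=r.capture("wrist"),r.capture("side")
cv2.imwrite("pics/c4.png",np.hstack([cv2.resize(a,(400,300)),cv2.resize(b[200:440,100:420],(400,300))])[:,:,::-1])
E
```

```text
t 10.6 pos [0.5737 0.3211 0.1094] ydir deg -0.0911112318982459 z [-0.0018 -0.0008 -1.    ] delta tool [0.001  0.0005 0.0834]
```

View pics/c4.png

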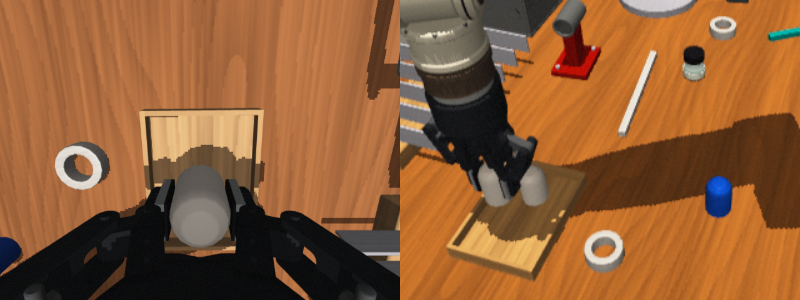

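First plug stands in the tray; second is over it, upright.

>>> {"name": "step_arm", "arguments": {
  "commands": [
    {"travel": [0, 0, 0.03], "angular": [0, 0, 0], "hand": 0.03},
    {"travel": [0, 0, 0.03], "angular": [0, 0, 0], "hand": 0.03},
    {"travel": [0, 0, 0.015], "angular": [0, 0, 0], "hand": 0.03},
    {"travel": [0, 0, 0.006], "angular": [0, 0, 0], "hand": 0.03},
    {"travel": [0, 0, 0.002], "angular": [0, 0, 0], "hand": 0.03},
    {"travel": [0, 0, 0], "angular": [0, 0, 0], "hand": 0.03},
    {"travel": [0, 0, 0], "angular": [0, 0, 0], "hand": 0.055},
    {"travel": [0, 0, 0], "angular": [0, 0, 0], "hand": 0.055},
    {"travel": [0, 0, 0], "angular": [0, 0, 0], "hand": 0.055},
    {"travel": [0, 0, -0.025], "angular": [0, 0, 0], "hand": 0.055},
    {"travel": [0, 0, -0.03], "angular": [0, 0, 0], "hand": 0.055},
    {"travel": [0, 0, -0.04], "angular": [0, 0, 0], "hand": 0.055},
    {"travel": [-0.003, -0.032, 0], "angular": [0, 0, 0], "hand": 0.075},
    {"travel": [-0.003, -0.032, 0], "angular": [0, 0, 0], "hand": 0.075},
    {"travel": [-0.003, -0.032, 0], "angular": [0, 0, 0], "hand": 0.075},
    {"travel": [-0.003, -0.032, 0], "angular": [0, 0, 0], "hand": 0.075},
    {"travel": [0, 0, 0], "angular": [0, 0, 0], "hand": 0.075},
    {"travel": [0, 0, 0], "angular": [0, 0, 0], "hand": 0.075}
  ]
}}

```text
time: 12.5
position: [0.446, 0.31, 0.1231]
ee_rot: [2.221, 2.221, 0.003]
wrist_force: [1.0, 0.1, 0.5]
opening: 0.0752
gripper_force: 0.0
```

```bash
python3 - <<'E'
from h import *
go(.4456,.3097,.013)
C=cam("wrist");a=r.capture("wrist");t=r.capture("top");cv2.imwrite("pics/w5.png",a[:,:,::-1]);cv2.imwrite("pics/t5.png",t[:,:,::-1])
m=white(a,90,90);cs=[c for c in cv2.findContours(m,cv2.RETR_EXTERNAL,cv2.CHAIN_APPROX_NONE)[0] if cv2.contourArea(c)>800]
for c in cs: print(cen(c),cv2.boundingRect(c),plane(C,cen(c),.01))
print(r.observe()["joints"])
E
```

```text
t 12.5 pos [0.446  0.31   0.1231] ydir deg -0.0014967074745001552 z [ 0.0015  0.0008 -1.    ] delta tool [-0.0004 -0.0005  0.1101]
[505.9391 326.3203] (465, 290, 80, 75) [0.5874 0.2429 0.01  ]
[319.4311 244.4358] (284, 208, 72, 73) [0.4456 0.3077 0.01  ]
[522.2879 234.6682] (476, 202, 89, 68) [0.5888 0.3148 0.01  ]
[ 0.6066  0.405  -0.0852  1.0782 -0.0002  2.1784]
```

>>> {"name": "step_arm", "arguments": {
  "commands": [
    {"travel": [0, 0, 0.03], "angular": [0, 0, 0], "hand": 0.07},
    {"travel": [0, 0, 0.03], "angular": [0, 0, 0], "hand": 0.07},
    {"travel": [0, 0, 0.03], "angular": [0, 0, 0], "hand": 0.07},
    {"travel": [0, 0, 0.015], "angular": [0, 0, 0], "hand": 0.07},
    {"travel": [0, 0, 0.004], "angular": [0, 0, 0], "hand": 0.07},
    {"travel": [0, 0, 0], "angular": [0, 0, 0], "hand": 0.07},
    {"travel": [0, 0, 0], "angular": [0, 0, 0], "hand": 0.044},
    {"travel": [0, 0, 0], "angular": [0, 0, 0], "hand": 0.044},
    {"travel": [0, 0, 0], "angular": [0, 0, 0], "hand": 0.044},
    {"travel": [0, 0, 0], "angular": [0, 0, 0], "hand": 0.044}
  ]
}}

```text
time: 13.6
position: [0.4474, 0.3105, 0.0152]
ee_rot: [2.222, 2.22, 0.006]
wrist_force: [0.8, -1.0, 6.1]
opening: 0.0478
gripper_force: 61.5
```

>>> {"name": "step_arm", "arguments": {
  "commands": [
    {"travel": [0, 0, -0.03], "angular": [0, 0, 0], "hand": 0.044},
    {"travel": [0, 0, -0.04], "angular": [0, 0, 0], "hand": 0.044},
    {"travel": [0, 0, -0.04], "angular": [0, 0, 0], "hand": 0.044},
    {"travel": [-0.041, 0, 0], "angular": [0, 0, 0], "hand": 0.044},
    {"travel": [-0.041, 0, 0], "angular": [0, 0, 0], "hand": 0.044},
    {"travel": [-0.041, 0, 0], "angular": [0, 0, 0], "hand": 0.044},
    {"travel": [-0.041, 0, 0], "angular": [0, 0, 0], "hand": 0.044},
    {"travel": [-0.041, 0, 0], "angular": [0, 0, 0], "hand": 0.044},
    {"travel": [-0.041, 0, 0], "angular": [0, 0, 0], "hand": 0.044},
    {"travel": [-0.041, 0, 0], "angular": [0, 0, 0], "hand": 0.044},
    {"travel": [-0.041, 0, 0], "angular": [0, 0, 0], "hand": 0.044},
    {"travel": [-0.041, 0, 0], "angular": [0, 0, 0], "hand": 0.044},
    {"travel": [-0.041, 0, 0], "angular": [0, 0, 0], "hand": 0.044},
    {"travel": [-0.041, 0, 0], "angular": [0, 0, 0], "hand": 0.044},
    {"travel": [-0.041, 0.034, 0], "angular": [0, 0, 0], "hand": 0.044},
    {"travel": [-0.041, 0.034, 0], "angular": [0, 0, 0], "hand": 0.044},
    {"travel": [-0.041, 0.034, 0], "angular": [0, 0, 0], "hand": 0.044},
    {"travel": [-0.041, 0.034, 0], "angular": [0, 0, 0], "hand": 0.044},
    {"travel": [0, 0, 0], "angular": [0, 0, 0], "hand": 0.044},
    {"travel": [0, 0, 0], "angular": [0, 0, 0], "hand": 0.044}
  ]
}}

```text
time: 15.6
position: [0.5729, -0.2959, 0.1218]
ee_rot: [-2.222, -2.217, 0.001]
wrist_force: [0.1, 0.4, -0.8]
opening: 0.0484
gripper_force: 62.3
```

```bash
python3 - <<'E'
from h import *
go(.582,-.308,.019)
C=cam("wrist");a,b=r.capture("wrist"),r.capture("side")
cv2.imwrite("pics/c6.png",np.hstack([a,cv2.resize(b[100:340,180:500],(640,480))])[:,:,::-1][:,::1] if 0 else np.hstack([cv2.resize(a,(400,300)),cv2.resize(b[100:340,180:500],(400,300))])[:,:,::-1])
E
```

```text
t 15.6 pos [ 0.5729 -0.2959  0.1218] ydir deg -0.1214925470268655 z [-0.0019  0.0013 -1.    ] delta tool [-0.0122  0.0094  0.1028]
```

View pics/c6.png

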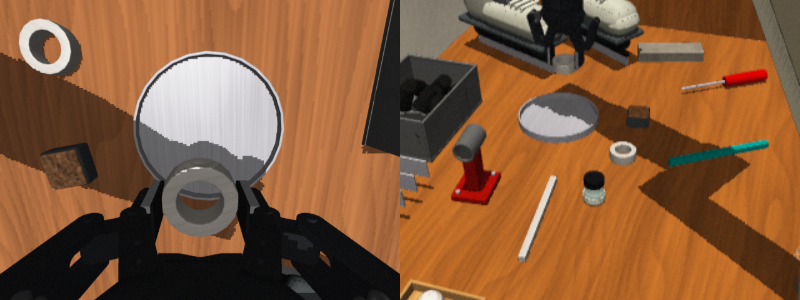

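The ring is held level over the near edge of the dish. The dish rim spans columns 134 to 283 in the half-size view and its top is at row 52.

```bash
python3 - <<'E'
from h import *
C=cam("wrist")
print(plane(C,(134*1.6,200),.016),plane(C,(283*1.6,200),.016),plane(C,(334,83),.016))
E
```

```text
[ 0.5012 -0.264   0.016 ] [ 0.6609 -0.264   0.016 ] [ 0.5805 -0.1916  0.016 ]
```

>>> {"name": "step_arm", "arguments": {
  "commands": [
    {"travel": [-0.012, 0.0095, 0.02], "angular": [0, 0, 0], "hand": 0.044},
    {"travel": [0, 0, 0.02], "angular": [0, 0, 0], "hand": 0.044},
    {"travel": [0, 0, 0], "angular": [0, 0, 0], "hand": 0.044},
    {"travel": [0, 0, 0], "angular": [0, 0, 0], "hand": 0.044}
  ]
}}

```text
time: 16.1
position: [0.5819, -0.3061, 0.0841]
ee_rot: [-2.22, -2.221, 0.0]
wrist_force: [-0.3, 0.4, -0.3]
opening: 0.0481
gripper_force: 62.3
```

>>> {"name": "step_arm", "arguments": {
  "commands": [
    {"travel": [-0.002, 0, 0.03], "angular": [0, 0, 0], "hand": 0.044},
    {"travel": [0, 0, 0.02], "angular": [0, 0, 0], "hand": 0.044},
    {"travel": [0, 0, 0.01], "angular": [0, 0, 0], "hand": 0.044},
    {"travel": [0, 0, 0.004], "angular": [0, 0, 0], "hand": 0.044},
    {"travel": [0, 0, 0], "angular": [0, 0, 0], "hand": 0.044},
    {"travel": [0, 0, 0], "angular": [0, 0, 0], "hand": 0.044}
  ]
}}

```text
time: 16.7
position: [0.5836, -0.3097, 0.0209]
ee_rot: [2.22, 2.219, 0.001]
wrist_force: [0.3, 0.4, -1.1]
opening: 0.0479
gripper_force: 62.3
```

>>> {"name": "step_arm", "arguments": {
  "commands": [
    {"travel": [0, 0, 0.0015], "angular": [0, 0, 0], "hand": 0.044},
    {"travel": [0, 0, 0], "angular": [0, 0, 0], "hand": 0.044},
    {"travel": [0, 0, 0], "angular": [0, 0, 0], "hand": 0.064},
    {"travel": [0, 0, 0], "angular": [0, 0, 0], "hand": 0.064},
    {"travel": [0, 0, 0], "angular": [0, 0, 0], "hand": 0.064},
    {"travel": [0, 0, -0.02], "angular": [0, 0, 0], "hand": 0.064},
    {"travel": [0, 0, -0.04], "angular": [0, 0, 0], "hand": 0.064},
    {"travel": [0, 0, -0.04], "angular": [0, 0, 0], "hand": 0.064},
    {"travel": [0.024, -0.032, 0], "angular": [0, 0, 0], "hand": 0.07},
    {"travel": [0.024, -0.032, 0], "angular": [0, 0, 0], "hand": 0.07},
    {"travel": [0.024, -0.032, 0], "angular": [0, 0, 0], "hand": 0.07},
    {"travel": [0.024, -0.032, 0], "angular": [0, 0, 0], "hand": 0.07},
    {"travel": [0.024, -0.032, 0], "angular": [0, 0, 0], "hand": 0.07},
    {"travel": [0, 0, 0], "angular": [0, 0, 0], "hand": 0.07},
    {"travel": [0, 0, 0], "angular": [0, 0, 0], "hand": 0.07}
  ]
}}

```text
time: 18.2
position: [0.4223, -0.1889, 0.1181]
ee_rot: [2.221, 2.221, 0.0]
wrist_force: [0.8, 0.0, 0.5]
opening: 0.0701
gripper_force: 0.0
```

```bash
python3 - <<'E'
from h import *
go(.4241,-.1894,.014)
C=cam("wrist");a=r.capture("wrist");t=r.capture("top");cv2.imwrite("pics/w7.png",a[:,:,::-1]);cv2.imwrite("pics/t7.png",t[130:330,90:520][:,:,::-1])
m=white(a,90,90);cs=[c for c in cv2.findContours(m,cv2.RETR_EXTERNAL,cv2.CHAIN_APPROX_NONE)[0] if cv2.contourArea(c)>800]
for c in cs: print(cen(c),cv2.boundingRect(c),plane(C,cen(c),.01))
E
```

```text
t 18.2 pos [ 0.4223 -0.1889  0.1181] ydir deg -0.016209300184990377 z [ 0.0005 -0.0003 -1.    ] delta tool [-0.0005  0.0018  0.1041]
[550.6943 314.2189] (444, 250, 196, 140) [ 0.5923 -0.2435  0.01  ]
[322.9862 244.8571] (287, 207, 73, 76) [ 0.4243 -0.1902  0.01  ]
[486.342   41.8641] (476, 0, 22, 86) [ 0.522  -0.0633  0.01  ]
```

View pics/t7.png

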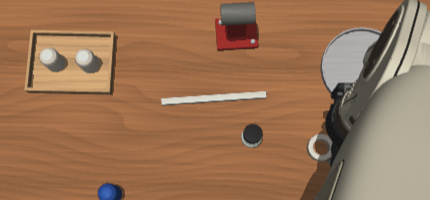

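Both plugs stand upright in the tray. The jar and the bar are untouched. Next is the second ring.

>>> {"name": "step_arm", "arguments": {
  "commands": [
    {"travel": [-0.001, 0.002, 0.03], "angular": [0, 0, 0], "hand": 0.07},
    {"travel": [0, 0, 0.03], "angular": [0, 0, 0], "hand": 0.07},
    {"travel": [0, 0, 0.03], "angular": [0, 0, 0], "hand": 0.07},
    {"travel": [0, 0, 0.013], "angular": [0, 0, 0], "hand": 0.07},
    {"travel": [0, 0, 0], "angular": [0, 0, 0], "hand": 0.07},
    {"travel": [0, 0, 0], "angular": [0, 0, 0], "hand": 0.044},
    {"travel": [0, 0, 0], "angular": [0, 0, 0], "hand": 0.044},
    {"travel": [0, 0, 0], "angular": [0, 0, 0], "hand": 0.044},
    {"travel": [0, 0, 0], "angular": [0, 0, 0], "hand": 0.044},
    {"travel": [0, 0, -0.03], "angular": [0, 0, 0], "hand": 0.044},
    {"travel": [0, 0, -0.04], "angular": [0, 0, 0], "hand": 0.044},
    {"travel": [-0.008, 0.026, 0], "angular": [0, 0, 0], "hand": 0.044},
    {"travel": [-0.008, 0.026, 0], "angular": [0, 0, 0], "hand": 0.044},
    {"travel": [-0.008, 0.026, 0], "angular": [0, 0, 0], "hand": 0.044},
    {"travel": [-0.008, 0.026, 0], "angular": [0, 0, 0], "hand": 0.044},
    {"travel": [-0.008, 0.026, 0], "angular": [0, 0, 0], "hand": 0.044},
    {"travel": [-0.008, 0.026, 0], "angular": [0, 0, 0], "hand": 0.044},
    {"travel": [0, 0, 0], "angular": [0, 0, 0], "hand": 0.044},
    {"travel": [0, 0, 0], "angular": [0, 0, 0], "hand": 0.044}
  ]
}}

```text
time: 20.2
position: [0.5804, -0.2382, 0.0843]
ee_rot: [-2.221, -2.22, 0.001]
wrist_force: [-0.1, -0.1, -1.0]
opening: 0.0476
gripper_force: 62.0
```

```bash
python3 - <<'E'
from h import *
go(.582,-.241,.02)
a,b=r.capture("wrist"),r.capture("side")
cv2.imwrite("pics/c8.png",np.hstack([cv2.resize(a,(400,300)),cv2.resize(b[100:340,180:500],(400,300))])[:,:,::-1])
E
```

```text
t 20.2 pos [ 0.5804 -0.2382  0.0843] ydir deg -0.03536850957077246 z [-0.0011  0.0005 -1.    ] delta tool [-0.0029  0.0017  0.0643]
```

View pics/c8.png

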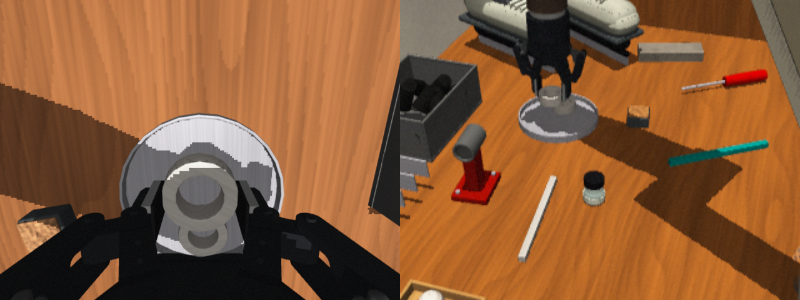

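The first ring lies in the dish just behind the held one.

>>> {"name": "step_arm", "arguments": {
  "commands": [
    {"travel": [0, 0.001, 0.03], "angular": [0, 0, 0], "hand": 0.044},
    {"travel": [0, 0, 0.02], "angular": [0, 0, 0], "hand": 0.044},
    {"travel": [0, 0, 0.01], "angular": [0, 0, 0], "hand": 0.044},
    {"travel": [0, 0, 0.003], "angular": [0, 0, 0], "hand": 0.044},
    {"travel": [0, 0, 0], "angular": [0, 0, 0], "hand": 0.044},
    {"travel": [0, 0, 0], "angular": [0, 0, 0], "hand": 0.044}
  ]
}}

```text
time: 20.9
position: [0.5824, -0.2387, 0.0231]
ee_rot: [2.221, 2.219, 0.001]
wrist_force: [-0.0, -0.3, -0.9]
opening: 0.0473
gripper_force: 62.1
```

>>> {"name": "step_arm", "arguments": {
  "commands": [
    {"travel": [0, 0, 0.0025], "angular": [0, 0, 0], "hand": 0.044},
    {"travel": [0, 0, 0.001], "angular": [0, 0, 0], "hand": 0.044},
    {"travel": [0, 0, 0], "angular": [0, 0, 0], "hand": 0.064},
    {"travel": [0, 0, 0], "angular": [0, 0, 0], "hand": 0.064},
    {"travel": [0, 0, 0], "angular": [0, 0, 0], "hand": 0.064},
    {"travel": [0, 0, -0.02], "angular": [0, 0, 0], "hand": 0.064},
    {"travel": [0, 0, -0.04], "angular": [0, 0, 0], "hand": 0.064},
    {"travel": [0, -0.03, -0.04], "angular": [0, 0, 0], "hand": 0.064},
    {"travel": [0.035, -0.03, 0], "angular": [0, 0, 0], "hand": 0.04},
    {"travel": [0.035, 0, 0], "angular": [0, 0, 0], "hand": 0.04},
    {"travel": [0.035, 0, 0], "angular": [0, 0, 0], "hand": 0.04},
    {"travel": [0.035, 0, 0], "angular": [0, 0, 0], "hand": 0.04},
    {"travel": [0, 0, 0], "angular": [0, 0, -1], "hand": 0.04},
    {"travel": [0, 0, 0], "angular": [0, 0, 0], "hand": 0.04},
    {"travel": [0, 0, 0], "angular": [0, 0, 0], "hand": 0.04}
  ]
}}

```text
time: 22.4
position: [0.5219, -0.0985, 0.1183]
ee_rot: [2.125, 2.313, -0.0]
wrist_force: [0.6, -0.7, -1.3]
opening: 0.0403
gripper_force: 0.0
```

```bash
python3 - <<'E'
from h import *
go(.5203,-.062,.013)
C=cam("wrist");a=r.capture("wrist");cv2.imwrite("pics/w9.png",a[:,:,::-1])
T=cam("top");t=r.capture("top");c=blob(white(t,90,90),(453,198));print("dish",cen(c))
cv2.imwrite("pics/t9.png",t[:,:,::-1])
E
```

```text
t 22.4 pos [ 0.5219 -0.0985  0.1183] ydir deg 4.857286376329879 z [ 0.0002 -0.0002 -1.    ] delta tool [0.0365 0.0015 0.1053]
dish [376.5976 284.0565]
```

View pics/w9.png

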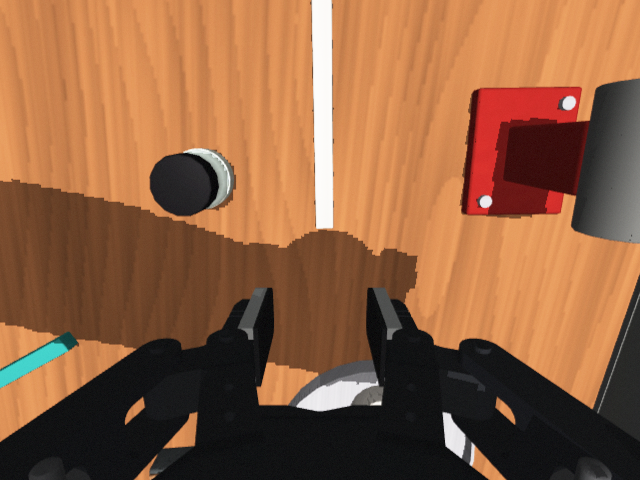

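The bar runs from the top (321,0) to its near end at (325,228). The jar is clear to the left at (190,180). The tube and foot are on the right, with plate corners at (477,89), (463,214) and (581,88).

```bash
python3 - <<'E'
from h import *
C=cam("wrist");a=cv2.imread("pics/w9.png")[:,:,::-1].copy()
c=blob(white(a,60,150),(322,100));q=c[:,0].astype(float);q=q[(q[:,1]>3)&(q[:,1]<222)]
P=np.array([plane(C,p,.012) for p in q]);m=P.mean(0);u=np.linalg.svd(P-m)[2][0];u*=np.sign(u[1])
e=plane(C,(325,228),.012);print("bar dir deg from +y",np.degrees(np.arctan2(-u[0],u[1])),"mid",m,"end",e)
ctr=lambda y:m+u*(y-m[1])/u[1]
g=e+u*.025; g=ctr(g[1]);print("grasp",g); go(g[0],g[1],.013)
h=cv2.cvtColor(a,cv2.COLOR_RGB2HSV);red=((h[...,1]>150)&((h[...,0]<8)|(h[...,0]>172))&(h[...,2]>120)).astype(np.uint8)
c=blob(red,(490,120));q=c[:,0].astype(float)
rows=range(95,205,5);L=np.array([[q[q[:,1]==k,0].min(),k] for k in rows]);P=np.array([plane(C,p,.006) for p in L])
k=np.polyfit(P[:,1],P[:,0],1);print("plate left edge deg",np.degrees(np.arctan(-k[0])),P[0],P[-1])
# tube edges in the first top and side pictures
T,S=cam("top"),cam("side")
t=cv2.imread("pics/t9.png");cv2.imwrite("pics/tt.png",np.hstack([cv2.resize(t[120:190,290:370],(400,350),interpolation=cv2.INTER_CUBIC),cv2.resize(cv2.imread("pics/side0.png")[190:270,205:285],(400,350),interpolation=cv2.INTER_CUBIC)]))
E
```

```text
bar dir deg from +y 5.807061852611369 mid [ 0.5162 -0.0153  0.012 ] end [ 0.5241 -0.0875  0.012 ]
grasp [ 0.521  -0.0626  0.012 ]
t 22.5 pos [ 0.5218 -0.099   0.1182] ydir deg 4.829208737411406 z [-0.     -0.0001 -1.    ] delta tool [0.0363 0.0023 0.1052]
plate left edge deg 5.622761107919532 [0.6132 0.0055 0.006 ] [ 0.62  -0.061  0.006]
```

View pics/tt.png

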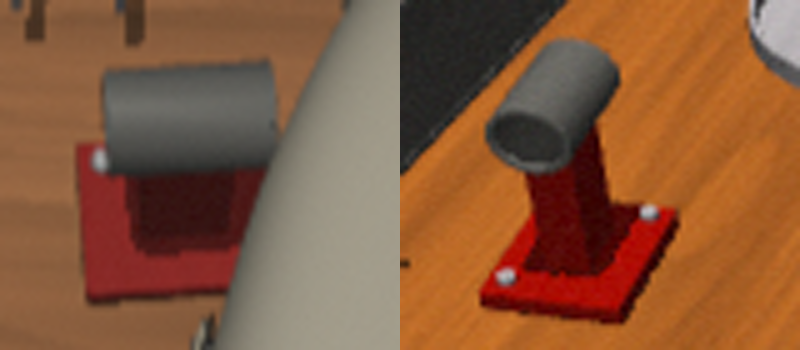

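Bar and tube are parallel to within about 0.2° (5.8° and 5.6°), so one yaw works for both. I'll grip the bar about 38 mm from its −y end.

>>> {"name": "step_arm", "arguments": {
  "commands": [
    {"travel": [0, 0, 0], "angular": [0, 0, -0.18], "hand": 0.04},
    {"travel": [0.025, 0.0015, 0], "angular": [0, 0, 0], "hand": 0.04},
    {"travel": [0.0243, 0.0015, 0], "angular": [0, 0, 0], "hand": 0.04},
    {"travel": [0, 0, 0.03], "angular": [0, 0, 0], "hand": 0.04},
    {"travel": [0, 0, 0.03], "angular": [0, 0, 0], "hand": 0.04},
    {"travel": [0, 0, 0.025], "angular": [0, 0, 0], "hand": 0.04},
    {"travel": [0, 0, 0.015], "angular": [0, 0, 0], "hand": 0.04},
    {"travel": [0, 0, 0], "angular": [0, 0, 0], "hand": 0.04},
    {"travel": [0, 0, 0], "angular": [0, 0, 0], "hand": 0.04}
  ]
}}

```text
time: 23.4
position: [0.5198, -0.0494, 0.0184]
ee_rot: [-2.106, -2.331, 0.0]
wrist_force: [0.1, -0.4, 0.9]
opening: 0.0399
gripper_force: 0.0
```

>>> {"name": "step_arm", "arguments": {
  "commands": [
    {"travel": [0, 0, 0.0042], "angular": [0, 0, 0], "hand": 0.04},
    {"travel": [0, 0, 0], "angular": [0, 0, 0], "hand": 0.04},
    {"travel": [0, 0, 0], "angular": [0, 0, 0], "hand": 0.005},
    {"travel": [0, 0, 0], "angular": [0, 0, 0], "hand": 0.005},
    {"travel": [0, 0, 0], "angular": [0, 0, 0], "hand": 0.005},
    {"travel": [0, 0, 0], "angular": [0, 0, 0], "hand": 0.005},
    {"travel": [0, 0, 0], "angular": [0, 0, 0], "hand": 0.005}
  ]
}}

```text
time: 24.1
position: [0.5203, -0.049, 0.0149]
ee_rot: [2.104, 2.331, 0.001]
wrist_force: [-0.7, -0.2, 5.7]
opening: 0.0096
gripper_force: 60.2
```

>>> {"name": "step_arm", "arguments": {
  "commands": [
    {"travel": [0, 0, -0.015], "angular": [0, 0, 0], "hand": 0.005},
    {"travel": [0, 0, -0.03], "angular": [0, 0, 0], "hand": 0.005},
    {"travel": [0, 0, -0.035], "angular": [0, 0, 0], "hand": 0.005},
    {"travel": [0, 0, -0.035], "angular": [0, 0, 0], "hand": 0.005},
    {"travel": [0, 0, -0.03], "angular": [0, 0, 0], "hand": 0.005},
    {"travel": [-0.0215, 0.0125, 0], "angular": [0, 0, 0], "hand": 0.005},
    {"travel": [-0.0215, 0.0125, 0], "angular": [0, 0, 0], "hand": 0.005},
    {"travel": [-0.0215, 0.0125, 0], "angular": [0, 0, 0], "hand": 0.005},
    {"travel": [-0.0215, 0.0125, 0], "angular": [0, 0, 0], "hand": 0.005},
    {"travel": [-0.0215, 0.0125, 0], "angular": [0, 0, 0], "hand": 0.005},
    {"travel": [-0.0215, 0.0125, 0], "angular": [0, 0, 0], "hand": 0.005},
    {"travel": [-0.0215, 0.0125, 0], "angular": [0, 0, 0], "hand": 0.005},
    {"travel": [-0.0215, 0.0125, 0], "angular": [0, 0, 0], "hand": 0.005},
    {"travel": [-0.0215, 0.0125, 0], "angular": [0, 0, 0], "hand": 0.005},
    {"travel": [-0.0215, 0.0125, 0], "angular": [0, 0, 0], "hand": 0.005},
    {"travel": [0, 0, 0], "angular": [0, 0, 0], "hand": 0.005},
    {"travel": [0, 0, 0], "angular": [0, 0, 0], "hand": 0.005}
  ]
}}

```text
time: 25.8
position: [0.6655, -0.2502, 0.1576]
ee_rot: [-2.104, -2.33, 0.001]
wrist_force: [-0.5, 0.2, -0.5]
opening: 0.0099
gripper_force: 59.5
```

```bash
python3 - <<'E'
from h import *
go(.668,-.246,.109)
for n in("wrist","side","top"): cv2.imwrite(f"pics/{n}10.png",r.capture(n)[:,:,::-1])
a=cv2.imread("pics/wrist10.png");b=cv2.imread("pics/side10.png")
cv2.imwrite("pics/c10.png",np.hstack([cv2.resize(a,(400,300)),cv2.resize(b[100:280,180:420],(400,300))]))
E
```

```text
t 25.8 pos [ 0.6655 -0.2502  0.1576] ydir deg 5.815334374977645 z [-0.0022  0.001  -1.    ] delta tool [0.0039 0.003  0.0486]
```

View pics/c10.png

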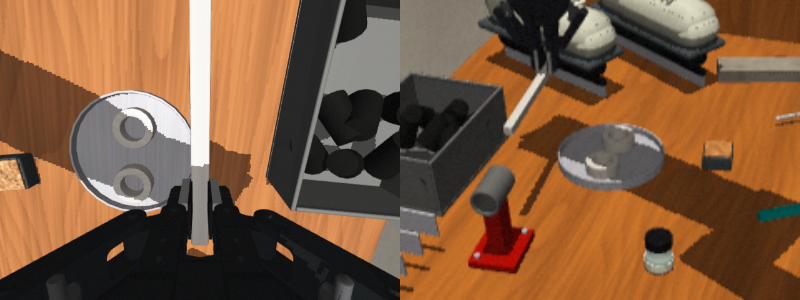

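Both rings lie flat side by side in the dish, and the bar is held level. I'll compare the bar tip with the tube in the same fixed cameras.

```bash
python3 - <<'E'
from h import *
T,S=cam("top"),cam("side")
t=cv2.imread("pics/top10.png")[:,:,::-1].copy();s=cv2.imread("pics/side10.png")[:,:,::-1].copy()
out=[]
for im,seed in((s,(250,173)),):
    c=blob(white(im,60,120),seed);q=c[:,0].astype(float);m=q.mean(0);u=np.linalg.svd(q-m)[2][0];k=(q-m)@u;print("side",cv2.boundingRect(c),m+u*k.min(),m+u*k.max())
# top: list white elongated blobs
for c in cv2.findContours(white(t,60,120),cv2.RETR_EXTERNAL,cv2.CHAIN_APPROX_NONE)[0]:
    if cv2.contourArea(c)>150: print("top",cv2.boundingRect(c))
v=np.hstack([cv2.resize(t[100:220,300:460],(400,300),interpolation=2),cv2.resize(s[150:240,210:330],(400,300),interpolation=2)])
cv2.imwrite("pics/c11.png",v[:,:,::-1])
p=Ro.from_rotvec(r.observe()["ee_rot"]).as_matrix();print("tip from TCP",r.observe()["position"]+p@[.162,0,-0]+[0,0,-.009])
E
```

```text
side (242, 144, 25, 36) [265.1347 143.4503] [242.6812 178.7975]
top (302, 463, 57, 17)
top (619, 247, 21, 78)
top (247, 190, 155, 290)
top (165, 179, 17, 17)
top (130, 178, 16, 16)
top (205, 172, 148, 308)
top (608, 162, 32, 74)
top (412, 161, 25, 53)
top (365, 122, 84, 12)
top (0, 44, 75, 21)
top (356, 0, 284, 431)
tip from TCP [ 0.6488 -0.088   0.15  ]
```

View pics/c11.png

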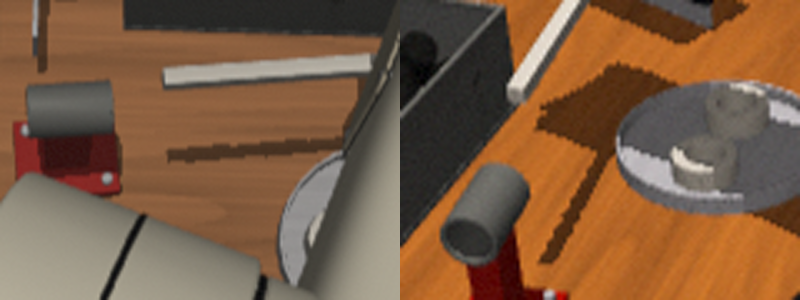

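The top crop shows the bar tip at about (365.6,131.6), with the tube ends at (344.8,142.8) and (311.4,144.8). The side crop shows the tip at about (245,178.5), with the tube ends at (230,222) and (240,205).

```bash
python3 - <<'E'
from h import *
T,S=cam("top"),cam("side")
for n,i,j in[("tip",(365.6,131.6),(245,178.5)),("tube-y",(344.8,142.8),(240,204.6)),("tube+y",(311.4,144.8),(230,222))]:
    print(n,tri([ray(T,i),ray(S,j)]))
E
```

```text
tip (array([ 0.6472, -0.0897,  0.1501]), np.float64(0.0005372774444873635))
tube-y (array([ 0.6478, -0.0573,  0.1042]), np.float64(0.0010182635112292655))
tube+y (array([0.6426, 0.0016, 0.1018]), np.float64(0.000514540534839742))
```

>>> {"name": "step_arm", "arguments": {
  "commands": [
    {"travel": [0, 0.004, 0.016], "angular": [0, 0, 0], "hand": 0.005},
    {"travel": [0, 0, 0.016], "angular": [0, 0, 0], "hand": 0.005},
    {"travel": [0, 0, 0.016], "angular": [0, 0, 0], "hand": 0.005},
    {"travel": [0, 0, 0], "angular": [0, 0, 0], "hand": 0.005},
    {"travel": [0, 0, 0], "angular": [0, 0, 0], "hand": 0.005}
  ]
}}

```text
time: 26.45
position: [0.6696, -0.249, 0.1103]
ee_rot: [-2.103, -2.331, 0.001]
wrist_force: [0.3, -0.6, -0.2]
opening: 0.0099
gripper_force: 59.5
```

```bash
python3 - <<'E'
from h import *
go(.6468+.0215,-.027-.224,.1095)
t,s=r.capture("top"),r.capture("side")
v=np.hstack([cv2.resize(t[100:220,300:460],(400,300),interpolation=2),cv2.resize(s[150:240,210:330],(400,300),interpolation=2)])
cv2.imwrite("pics/c12.png",v[:,:,::-1])
p=Ro.from_rotvec(r.observe()["ee_rot"]).as_matrix();q=r.observe()["position"]
print("tip",q+p@[.162,0,.009],"barc",q+p@[.062,0,.009])
E
```

```text
t 26.45 pos [ 0.6696 -0.249   0.1103] ydir deg 5.887473525723934 z [-0.0015  0.0006 -1.    ] delta tool [-0.0019 -0.0015  0.0008]
tip [ 0.654  -0.0885  0.103 ] barc [ 0.6642 -0.1879  0.103 ]
```

View pics/c12.png

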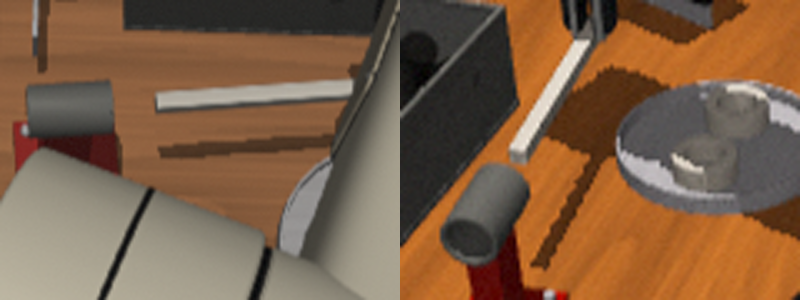

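The bar's axis, extended, passes through the tube centre in both views, so I'll insert it.

>>> {"name": "step_arm", "arguments": {
  "commands": [
    {"travel": [0.015, -0.0005, 0], "angular": [0, 0, 0], "hand": 0.005},
    {"travel": [0.015, -0.0005, 0], "angular": [0, 0, 0], "hand": 0.005},
    {"travel": [0.015, 0, 0], "angular": [0, 0, 0], "hand": 0.005},
    {"travel": [0.015, 0, 0], "angular": [0, 0, 0], "hand": 0.005},
    {"travel": [0, 0, 0], "angular": [0, 0, 0], "hand": 0.005}
  ]
}}

```text
time: 27.05
position: [0.6628, -0.1868, 0.1115]
ee_rot: [-2.1, -2.335, -0.001]
wrist_force: [0.2, -0.4, -0.4]
opening: 0.0099
gripper_force: 59.5
```

>>> {"name": "step_arm", "arguments": {
  "commands": [
    {"travel": [0.017, 0, 0.001], "angular": [0, 0, 0], "hand": 0.005},
    {"travel": [0.017, 0, 0.001], "angular": [0, 0, 0], "hand": 0.005},
    {"travel": [0.017, 0, 0], "angular": [0, 0, 0], "hand": 0.005},
    {"travel": [0.017, 0, 0], "angular": [0, 0, 0], "hand": 0.005},
    {"travel": [0.016, 0, 0], "angular": [0, 0, 0], "hand": 0.005},
    {"travel": [0.016, 0, 0], "angular": [0, 0, 0], "hand": 0.005},
    {"travel": [0, 0, 0], "angular": [0, 0, 0], "hand": 0.005},
    {"travel": [0, 0, 0], "angular": [0, 0, 0], "hand": 0.005}
  ]
}}

```text
time: 27.85
position: [0.6528, -0.0902, 0.1092]
ee_rot: [2.104, 2.333, -0.0]
wrist_force: [0.9, 0.3, -1.2]
opening: 0.0103
gripper_force: 59.5
```

```bash
python3 - <<'E'
from h import *
o=r.observe();p=Ro.from_rotvec(o["ee_rot"]).as_matrix();q=o["position"]
print(q,o["wrist_force"],"barc",q+p@[.062,0,.009])
t,s=r.capture("top"),r.capture("side")
v=np.hstack([cv2.resize(t[100:220,270:430],(400,300),interpolation=2),cv2.resize(s[150:270,190:350],(400,300),interpolation=2)])
cv2.imwrite("pics/c13.png",v[:,:,::-1])
E
```

```text
[ 0.6528 -0.0902  0.1092] [ 0.9082  0.3056 -1.1566] barc [ 0.6464 -0.0286  0.1002]
```

View pics/c13.png

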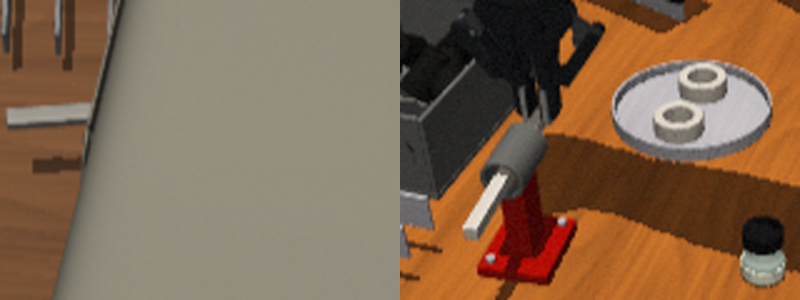

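The bar is through the tube. The free tip is at (272.8,147.2) in the top view. I'll check the centring by ray.

```bash
python3 - <<'E'
from h import *
T,S=cam("top"),cam("side")
j=(70/2.5+190,235/2.5+150)
print(plane(T,(272.8,147.2),.1),tri([ray(T,(272.8,147.2)),ray(S,j)]))
for n in("top0","t9","top10"):
    t=cv2.imread(f"pics/{n}.png")[:,:,::-1].astype(int)
    row=t[138:146,295:365].mean(0);sat=row.max(1)-row.min(1);k=np.where(sat<25)[0]+295;print(n,k.min(),k.max(),plane(T,(k.min()-.5,142),.1)[1],plane(T,(k.max()+.5,142),.1)[1])
E
```

```text
[0.6361 0.0698 0.1   ] (array([0.6355, 0.0697, 0.0998]), np.float64(0.000592089006628365))
top0 311 344 0.003294594152429574 -0.0571604508434336
t9 311 364 0.003294594152429574 -0.0927453866235251
top10 311 344 0.003294594152429574 -0.0571604508434336
```

>>> {"name": "step_arm", "arguments": {
  "commands": [
    {"travel": [0.0028, 0, 0], "angular": [0, 0, 0], "hand": 0.005},
    {"travel": [0, 0, 0.003], "angular": [0, 0, 0], "hand": 0.005},
    {"travel": [0, 0, 0.003], "angular": [0, 0, 0], "hand": 0.005},
    {"travel": [0, 0, 0], "angular": [0, 0, 0], "hand": 0.005},
    {"travel": [0, 0, 0], "angular": [0, 0, 0], "hand": 0.005}
  ]
}}

```text
time: 28.45
position: [0.6522, -0.088, 0.1027]
ee_rot: [-2.105, -2.331, 0.001]
wrist_force: [0.2, 0.4, -1.3]
opening: 0.0099
gripper_force: 59.5
```

>>> {"name": "step_arm", "arguments": {
  "commands": [
    {"travel": [0, 0, 0.001], "angular": [0, 0, 0], "hand": 0.005},
    {"travel": [0, 0, 0], "angular": [0, 0, 0], "hand": 0.005},
    {"travel": [0, 0, 0], "angular": [0, 0, 0], "hand": 0.005}
  ]
}}

```text
time: 28.75
position: [0.6524, -0.0878, 0.1021]
ee_rot: [2.105, 2.332, 0.0]
wrist_force: [-0.1, -0.9, -1.0]
opening: 0.0104
gripper_force: 59.5
```

>>> {"name": "step_arm", "arguments": {
  "commands": [
    {"travel": [0, 0, 0.001], "angular": [0, 0, 0], "hand": 0.005},
    {"travel": [0, 0, 0], "angular": [0, 0, 0], "hand": 0.005},
    {"travel": [0, 0, 0], "angular": [0, 0, 0], "hand": 0.005}
  ]
}}

```text
time: 29.05
position: [0.6523, -0.0878, 0.1011]
ee_rot: [-2.105, -2.332, 0.0]
wrist_force: [0.3, -0.7, -0.3]
opening: 0.0095
gripper_force: 59.5
```

>>> {"name": "step_arm", "arguments": {
  "commands": [
    {"travel": [0, 0, 0], "angular": [0, 0, 0], "hand": 0.014},
    {"travel": [0, 0, 0], "angular": [0, 0, 0], "hand": 0.02},
    {"travel": [0, 0, 0], "angular": [0, 0, 0], "hand": 0.035},
    {"travel": [0, 0, 0], "angular": [0, 0, 0], "hand": 0.035},
    {"travel": [0, 0, 0], "angular": [0, 0, 0], "hand": 0.035},
    {"travel": [0, 0, -0.02], "angular": [0, 0, 0], "hand": 0.035},
    {"travel": [0, 0, -0.03], "angular": [0, 0, 0], "hand": 0.035},
    {"travel": [0, 0, -0.04], "angular": [0, 0, 0], "hand": 0.035},
    {"travel": [0, -0.03, -0.03], "angular": [0, 0, 0], "hand": 0.035},
    {"travel": [-0.03, -0.04, 0], "angular": [0, 0, 0], "hand": 0.035},
    {"travel": [-0.04, -0.04, 0], "angular": [0, 0, 0], "hand": 0.035},
    {"travel": [-0.04, -0.04, 0], "angular": [0, 0, 0], "hand": 0.035},
    {"travel": [-0.04, -0.04, 0], "angular": [0, 0, 0], "hand": 0.035},
    {"travel": [-0.04, -0.04, 0], "angular": [0, 0, 0], "hand": 0.035},
    {"travel": [-0.04, -0.04, 0], "angular": [0, 0, 0], "hand": 0.035},
    {"travel": [-0.04, 0, 0], "angular": [0, 0, 0], "hand": 0.035},
    {"travel": [0, 0, 0], "angular": [0, 0, 0], "hand": 0.035},
    {"travel": [0, 0, 0], "angular": [0, 0, 0], "hand": 0.035}
  ]
}}

```text
time: 30.85
position: [0.4317, -0.3593, 0.2209]
ee_rot: [-2.107, -2.33, -0.001]
wrist_force: [-0.7, 0.2, -1.1]
opening: 0.0349
gripper_force: 0.0
```

```bash
python3 - <<'E'
from h import *
go(0,0,0)
t,s=r.capture("top"),r.capture("side")
v=np.hstack([cv2.resize(t[110:320,100:380],(400,300)),cv2.resize(s[140:440,120:520],(400,300))])
cv2.imwrite("pics/c14.png",v[:,:,::-1]);cv2.imwrite("pics/t14.png",t[:,:,::-1])
h=cv2.cvtColor(t,cv2.COLOR_RGB2HSV)
T=cam("top");row=t[134:152,255:400].astype(int)
m=((row.max(2)-row.min(2)<30)&(row.max(2)>150)).sum(0);k=np.where(m>=3)[0]+255;print(k.min(),k.max(),plane(T,(k.min()-.5,147),.095),plane(T,(k.max()+.5,140),.095))
E
```

```text
t 30.85 pos [ 0.4317 -0.3593  0.2209] ydir deg 5.736434304098294 z [-0.      0.0005 -1.    ] delta tool [ 0.4005 -0.3936  0.2211]
272 382 [0.6385 0.0726 0.095 ] [ 0.6583 -0.1255  0.095 ]
```

View pics/c14.png

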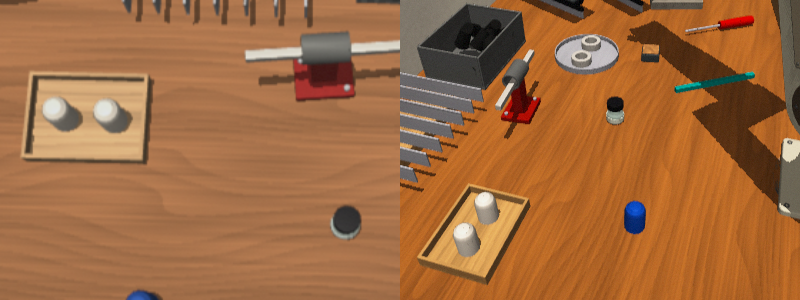

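The bar's midpoint (y = −0.0265) matches the tube centre (−0.027). The plugs, rings, jar and block are all in place.

```bash
python3 -c "
from plant import r
print(r.sign_off())"
```

```text
the job is handed in; nothing more can be done
None
```

The job is done and handed in: both plugs stand in the tray, both rings lie flat side by side in the dish, and the bar rests in the tube, centred to about 1 mm by the camera. I did not move the jar or the cork-topped block.

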